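Change the doming stake for the bowl on the job tray

TASK

Change over the stake holder for the copper bowl in the square job tray. First take the flat-topped stake out of the holder's fork and park it in the empty hole of the single wooden block, collar down on the wood; then pull from the rack the domed stake whose head fits snugly inside that bowl (neither too big to go in nor loose) and hang it upright in the fork, fully home with its collar resting on the plate. Leave the other two stakes in the rack, and do not disturb the bowls or the other things on the bench.

Things in the scene. Friction and masses are not known exactly. Their poses are not given: they have to be found in the camera images.
- stake_small: steel doming stake, upright in one of the rack's holes (which one varies), domed head 16 mm dia. Origin: centre of the foot's underside, z up. Heights above it, mm: foot 0-8 (20 dia), shank 8-50 (12 dia), collar 50-56 (34 dia), neck 56-70 (12 dia), head 70-94 (straight sides to 86, then a low dome). About 90 g. The collar's underside rests on whatever carries the stake.
- stake_middle: steel doming stake, upright in one of the rack's holes (which one varies), domed head 27 mm dia. Origin: centre of the foot's underside, z up. Heights above it, mm: foot 0-8 (20 dia), shank 8-50 (12 dia), collar 50-56 (34 dia), neck 56-70 (12 dia), head 70-94 (straight sides to 86, then a low dome). About 160 g. The collar's underside rests on whatever carries the stake.
- stake_large: steel doming stake, upright in one of the rack's holes (which one varies), domed head 38 mm dia. Origin: centre of the foot's underside, z up. Heights above it, mm: foot 0-8 (20 dia), shank 8-50 (12 dia), collar 50-56 (34 dia), neck 56-70 (12 dia), head 70-94 (straight sides to 86, then a low dome). About 270 g. The collar's underside rests on whatever carries the stake.
- stake_flat: steel stake from the last job, hanging in the holder's fork at the start: same build as the other stakes, but its 24 mm head is a plain cylinder with a flat top (straight sides 70-94). About 140 g. Origin at the centre of the underside of the foot, z up.
- bowl_small: round copper bowl lying mouth up in a tray, 18 mm across inside at the mouth, 2 mm wall, 10 mm high; loose, 12 g; origin at the centre of its underside. The domed head of stake_small fits it with about 1 mm of play all round.
- bowl_middle: round copper bowl lying mouth up in a tray, 29 mm across inside at the mouth, 2 mm wall, 14.5 mm high; loose, 22 g; origin at the centre of its underside. The domed head of stake_middle fits it with about 1 mm of play all round.
- bowl_large: round copper bowl lying mouth up in a tray, 40 mm across inside at the mouth, 2 mm wall, 19 mm high; loose, 40 g; origin at the centre of its underside. The domed head of stake_large fits it with about 1 mm of play all round.
- rack: fixed wooden block 64 (its x) by 214 (its y) by 60 high with three vertical through holes of 26 mm at y = -70, 0, +70 mm, holding the three domed stakes upright, collar on the top face; origin at the centre of its underside
- holder: fixed steel holder: column with a level plate, 56 wide, top 100 above the table, 10 thick, x -40 to +60 mm. Slot 16 wide, open at the -x edge (towards the robot), closed end at x = +8. Below the plate free from x -40 to +28. The foot cannot pass the slot vertically: stakes go in and out from the front, collar just above the plate. No lock. Origin on the table below the seat
- seat (a point): point on the axis of a properly hung stake, at the level of the plate's top face (a hung stake's origin is 50 mm below it); same axes as the holder. The slot's end stops the 12 mm shank 2 mm past this point
- block: fixed wooden block 60 by 60 by 60 high with one vertical through hole of 26 mm in its middle, empty at the start: the parking place of the flat stake; origin at the centre of its underside
- block_hole0 (a point): centre of the mouth of that hole, 60 mm above the table (a parked stake's origin is 50 mm below it)
- job_tray: square black tray, 100 by 100 by 18 high, fixed, holding the one bowl to be worked on (which bowl varies); the other two bowls lie in the oblong done tray (160 by 100, with a divider)
- job_tray_in (a point): centre of the job tray's inner floor
- done_tray: oblong black tray with a divider, 160 by 100 by 18 high, fixed, holding the two finished bowls
- flux_bottle: bystander: amber bottle, 42 dia, 115 tall, standing
- brush: bystander: brush lying flat, 150 long, under 30 high; origin under its middle
- spool: bystander: brass spool, 40 dia, 32 tall, standing
- pliers: bystander: blue-handled pliers lying flat, about 150 long, 70 wide, 15 high; x towards the jaws
- paste_jar: bystander: low jar, 44 dia, 42 tall
- mandrel: bystander: tapered steel ring mandrel lying on two rubber feet, 200 long along its x, 26 high
Not all that is in view belongs to the job. Leave any green look-alike of the holder alone.

How it is judged:
On the way, in this order (a step that is already met when the one before it is completed fails the run):
1. the flat stake stands in the block's hole, collar on the wood (horizontal distance between stake_flat and block_hole0 below 0.007 m and z of stake_flat in the frame of block_hole0 between -0.054 and -0.046 m and angle between stake_flat's own z axis and vertical below 0.12 rad and contact force between stake_flat and the fingers below 0.05 N), for 0.2 s.
2. the domed stake that fits the job tray's bowl hangs in the fork (((horizontal distance between bowl_small and job_tray_in below 0.05 m and horizontal distance between stake_small and seat below 0.007 m and z of stake_small in the frame of seat between -0.054 and -0.046 m and angle between stake_small's own z axis and vertical below 0.12 rad) or (horizontal distance between bowl_middle and job_tray_in below 0.05 m and horizontal distance between stake_middle and seat below 0.007 m and z of stake_middle in the frame of seat between -0.054 and -0.046 m and angle between stake_middle's own z axis and vertical below 0.12 rad) or (horizontal distance between bowl_large and job_tray_in below 0.05 m and horizontal distance between stake_large and seat below 0.007 m and z of stake_large in the frame of seat between -0.054 and -0.046 m and angle between stake_large's own z axis and vertical below 0.12 rad))), for 0.2 s.
At the end, for the whole second after the job is handed in: Flat stake in the block's hole and the domed stake fitting the job tray's bowl in the fork: axis within 7 mm of hole or seat, collar within 4 mm of its support, tilt under 0.12 rad, at rest, released; the other two domed stakes upright within 8 mm of their starts in the rack (all of step 1 and linear speed of stake_flat below 0.02 m/s and ((horizontal distance between bowl_small and job_tray_in below 0.05 m and horizontal distance between stake_small and seat below 0.007 m and z of stake_small in the frame of seat between -0.054 and -0.046 m and angle between each of stake_small, stake_middle, stake_large's own z axis and vertical below 0.12 rad and linear speed of stake_small below 0.02 m/s and contact force between stake_small and the fingers below 0.05 N and distance of each of stake_middle, stake_large from where it was at the start of the episode below 0.008 m) or (horizontal distance between bowl_middle and job_tray_in below 0.05 m and horizontal distance between stake_middle and seat below 0.007 m and z of stake_middle in the frame of seat between -0.054 and -0.046 m and angle between each of stake_middle, stake_small, stake_large's own z axis and vertical below 0.12 rad and linear speed of stake_middle below 0.02 m/s and contact force between stake_middle and the fingers below 0.05 N and distance of each of stake_small, stake_large from where it was at the start of the episode below 0.008 m) or (horizontal distance between bowl_large and job_tray_in below 0.05 m and horizontal distance between stake_large and seat below 0.007 m and z of stake_large in the frame of seat between -0.054 and -0.046 m and angle between each of stake_large, stake_small, stake_middle's own z axis and vertical below 0.12 rad and linear speed of stake_large below 0.02 m/s and contact force between stake_large and the fingers below 0.05 N and distance of each of stake_small, stake_middle from where it was at the start of the episode below 0.008 m))); the robot touches nothing.
It fails at once if a stake that does not fit the job tray's bowl is pulled from the rack (moved more than 30 mm) ((horizontal distance between bowl_small and job_tray_in below 0.05 m and distance of any of stake_middle, stake_large from where it was at the start of the episode above 0.03 m) or (horizontal distance between bowl_middle and job_tray_in below 0.05 m and distance of any of stake_small, stake_large from where it was at the start of the episode above 0.03 m) or (horizontal distance between bowl_large and job_tray_in below 0.05 m and distance of any of stake_small, stake_middle from where it was at the start of the episode above 0.03 m)).
It fails at once if a bowl is moved more than 15 mm (distance of any of bowl_small, bowl_middle, bowl_large from where it was at the start of the episode above 0.015 m).
It fails at once if a bystander is moved more than 20 mm (distance of any of flux_bottle, brush, spool, pliers, paste_jar, mandrel from where it was at the start of the episode above 0.02 m).
It also fails if it takes over 59 s, if anything falls off the work surface, if the arm or the gripper's body presses on something with over 40 N, if the wrist force passes 120 N, or if a joint passes its speed limit or range.

ROBOT

A 6-joint arm with a two-finger parallel gripper is mounted at the origin on the work surface. World frame = base frame: x ahead of the robot, y to its left, z up, the work surface at z = 0. Lengths are in m, angles in rad, forces in N, time in s.
With the tool pointing down it reaches from about 0.375 to 0.9 m from the base axis. Payload 3.1 kg.
Tool frame: the origin (TCP) lies on the mounting face of the last link; the fingertips stand 182 mm ahead of it and the grasp point (between the pads) lies 164 mm ahead of it; z points along the fingers, y is the direction in which the jaws open and shut (so a half turn about z gives the same grasp; the last joint's range is limited). The gripper opens to 87 mm and grips with 3 to 60 N. Pads are 19 mm wide; open, the fingers measure 117 mm over their backs; the gripper's body (75 mm by 190 mm) begins 51 mm behind the grasp point.
Start: joints at [-1.387, 0.527, 1.433, -0, 1.181, -0.178], TCP at [0.222, -0.584, 0.405] pointing down, gripper open.
Joint ranges: [-3.08, 3.08], [-0.75, 2.2], [0.22, 2.44], [-1.43, 4.57], [0, 2.65], [-2.85, 2.85]. Speed limits (rad/s): [2.79, 2.79, 3.14, 3.14, 3.14, 3.14].

INTERFACE

Orientations are given as a rotation vector (axis times angle).
In Python, from rig import get_obs, capture, finish_job gives the robot as it stands. The module is installed in compiled form; this text tells all that it offers.
- The arm moves only by the shell command python3 -m creep 'ROWS' [OPENING] [FORCE]. ROWS is JSON, one flat list of numbers, 4 for each row, row after row: the shift along the world's x, y, z in mm, then the turn about the world's z in degrees. A call has exactly 5 rows; each row shifts and turns the commanded pose from where the row before left it; what a row does not reach is not made up. A row lasts 1/10 s, in which the tool goes at most 50 mm and 8.59 degrees, less where a joint would pass 70% of its speed; a pose out of reach is approached as far as the arm can. A call with a gripper value outside its range is refused whole. OPENING is the finger opening in mm, from 0 to 87, set as the call begins (- or left out, the last holds). The fingers move at their own pace and stop on an object; FORCE is the grip in N (left out, the last holds). Time passes only in rows, so rows that do not move let the fingers close, or fill a call up. It gives the time, the measured TCP pose, the force and the opening at its end, in the units of the state.
- get_obs(): the state, without advancing time (a new reading comes with each control period).
- capture(name): name is "scene" or "top" or "wrist"; returns a dict with "pixels" (384x512x3 uint8, red, green, blue), "camera_matrix" (3x3 intrinsics, pixels), "position" and "attitude" of the camera in the world. Camera axes: x right, y down, z forward; pixel columns grow to the right and rows downward; lengths in m; the calibration is good to about 2 mm. A picture is of the moment at which its call begins. There is no depth.
- finish_job(): hands the job in, once; it reports no verdict.
The state is a dict: "clock": time; "qpos": joint angles; "qvel": joint speeds; "tau": joint torques, N m; "position": TCP position; "eef_rot": TCP orientation; "wrist_force": force on the tool from outside, world axes, zero at the start; "torque": the same for the moment, N m; "opening": finger opening in m.
Only numpy, scipy, OpenCV 4.12 (cv2) and the standard library are available. Lean on these libraries where they do the work, as an engineer would, in place of code of your own. Each camera call takes 0.05 s, during which the arm holds its last target. There are 200 camera calls.

## Working session

There is one attempt and no reset: what is moved stays moved. The work goes in short steps, Python scripts to look and compute and a shell command to move; the robot and the scene stay as the last step left them, time stands still between calls to the robot, and variables do not carry over. Pictures are saved under pics/ and viewed, and the job is handed in when it is done.

```bash
mkdir -p pics; python3 - <<'E'
from rig import *
import cv2,pickle
for n in ("scene","top","wrist"):
    c=capture(n); cv2.imwrite(f"pics/{n}0.png",c["pixels"][:,:,::-1]); pickle.dump(c,open(f"{n}0.pkl","wb"))
    print(n,c["camera_matrix"].tolist(),c["position"],c["attitude"])
print(get_obs())
E
```

```text
scene [[371.1468666292546, 0.0, 254.88027777168452], [0.0, 371.1468666292546, 187.61354390392123], [0.0, 0.0, 1.0]] [1.03317357 0.68903167 0.63489069] [-0.79247145 -2.38230064  1.36432513]
top [[346.51679584972385, 0.0, 254.6128764071652], [0.0, 346.51679584972385, 184.63279744328122], [0.0, 0.0, 1.0]] [ 0.37968283 -0.03162948  0.90473074] [-2.1738896   2.04795591 -0.21384046]
wrist [[284.06728647488046, 0.0, 253.97021131415272], [0.0, 284.06728647488046, 196.45819552009303], [0.0, 0.0, 1.0]] [ 0.29276012 -0.5570167   0.38394437] [ 2.38727842 -1.64794349 -0.23733474]
{'clock': 0.15, 'qpos': array([-1.38648492e+00,  5.28267714e-01,  1.43361057e+00, -3.71750380e-05,
        1.18134277e+00, -1.78510501e-01]), 'qvel': array([ 0.00162112, -0.00101867, -0.00317998, -0.00112504, -0.00174399,
       -0.00243942]), 'tau': array([ 7.83116084e-04, -4.40430880e+01, -1.76843315e+01,  6.34006318e-02,
        5.52069338e-02, -9.50670915e-05]), 'position': array([ 0.22179097, -0.58405018,  0.40398607]), 'eef_rot': array([-3.08843389e+00, -5.66526526e-01,  6.13905295e-05]), 'wrist_force': array([ 0.96893015,  0.23355632, -0.34954421]), 'torque': array([ 0.04501673,  0.02229414, -0.01074218]), 'opening': 0.08718996561728198}
```

View pics/scene0.png

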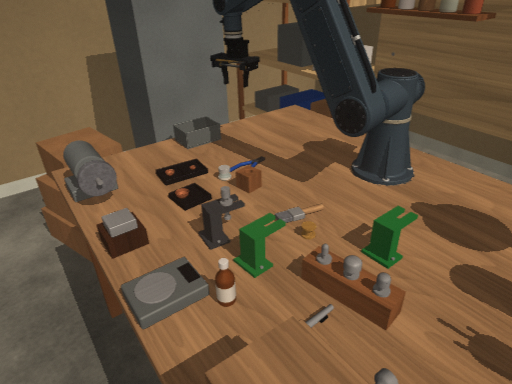

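View pics/top0.png

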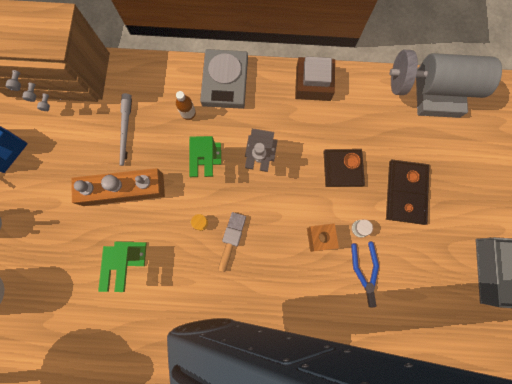

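View pics/wrist0.png

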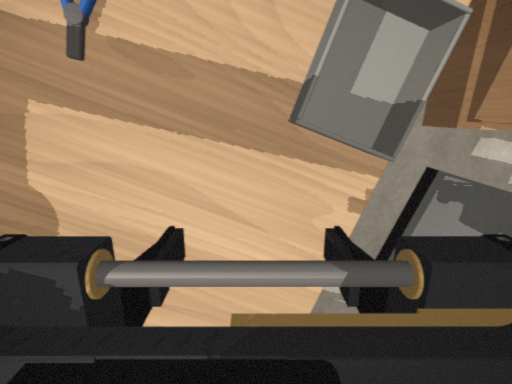

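```bash
cat > h.py <<'E'
import numpy as np,cv2
from scipy.spatial.transform import Rotation as R
def ray(c,uv,z):
    K=c["camera_matrix"];M=R.from_rotvec(c["attitude"]).as_matrix()
    d=M@np.linalg.solve(K,[uv[0],uv[1],1.]);p=np.array(c["position"])
    return p+d*(z-p[2])/d[2]
def proj(c,P):
    M=R.from_rotvec(c["attitude"]).as_matrix();q=c["camera_matrix"]@(M.T@(np.array(P)-c["position"]));return q[:2]/q[2]
def crop(c,name,x0,y0,x1,y1,s):
    cv2.imwrite(name,cv2.resize(c["pixels"][y0:y1,x0:x1,::-1],None,fx=s,fy=s,interpolation=cv2.INTER_CUBIC))
E
python3 - <<'E'
from h import *;import pickle
c=pickle.load(open("top0.pkl","rb"))
crop(c,"pics/a.png",300,120,440,260,5); crop(c,"pics/b.png",60,110,280,220,3.6)
for n,uv,z in (("block",(323,238),.06),("stake flat head",(259,147),.144),("jobtray",(344,168),.01),("rackL",(83,187),.104),("rackM",(110,183),.104),("rackR",(142,181),.104)): print(n,ray(c,uv,z))
E
```

```text
block [ 0.43383264 -0.19610569  0.06      ]
stake flat head [ 0.62647696 -0.0291332   0.144     ]
jobtray [ 0.62518054 -0.25821751  0.01      ]
rackL [0.51627984 0.37893218 0.104     ]
rackM [0.52964248 0.3169571  0.104     ]
rackR [0.53896723 0.24225083 0.104     ]
```

View pics/a.png

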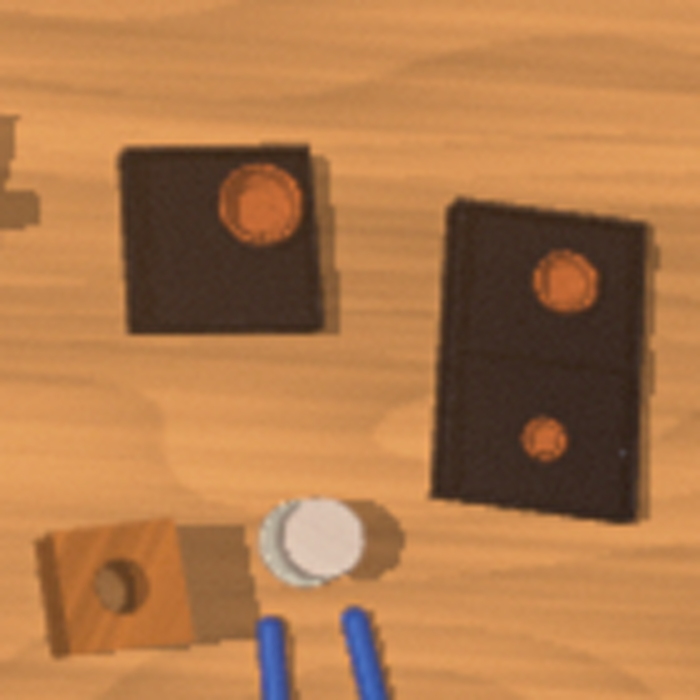

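View pics/b.png

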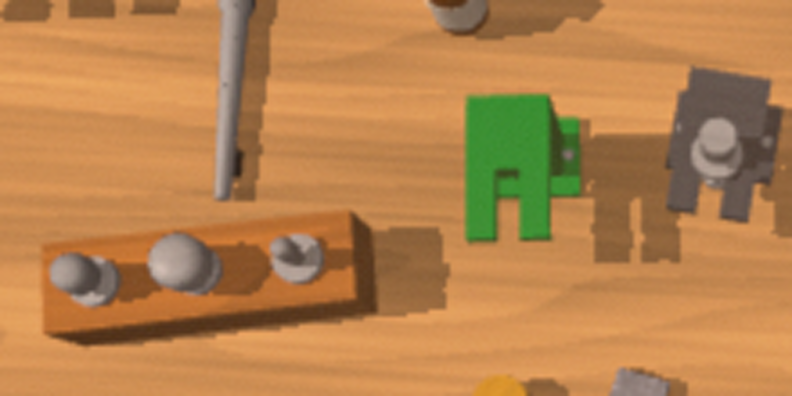

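```bash
python3 - <<'E'
from h import *;import pickle
c=pickle.load(open("top0.pkl","rb"))
b=lambda u,v:(u/3.6+60-.36,v/3.6+110-.36); a=lambda u,v:(u/5+300-.4,v/5+120-.4)
q=[ray(c,b(*p),.1)[:2] for p in ((690,67),(772,80),(745,222),(668,210))]
print("plate",np.round(q,4),np.mean(q,0)); f=(q[0]+q[1]-q[2]-q[3]);yaw=np.arctan2(f[1],f[0]);print("yaw",np.degrees(yaw), "seat",np.mean(q,0)-.01*np.array([np.cos(yaw),np.sin(yaw)]))
print("flat head",ray(c,b(718,133),.144)); print("collar",ray(c,b(716,155),.106))
print("block",ray(c,a(121.5,586),.06),np.mean([ray(c,a(*p),.06) for p in((52,533),(173,519),(190,645),(62,655))],0))
q=[ray(c,b(*p),.06)[:2] for p in((42,246),(350,211),(357,300),(44,333))];f=q[0]-q[1]+q[3]-q[2];print("rack",np.mean(q,0),np.degrees(np.arctan2(f[1],f[0])),np.round(q,3))
print("large head",ray(c,b(178,262),.102))
E
```

```text
plate [[ 0.6876 -0.0074]
 [ 0.6817 -0.0637]
 [ 0.5812 -0.0505]
 [ 0.5863  0.001 ]] [ 0.63421038 -0.03014554]
yaw -6.107228315425076 seat [ 0.62426713 -0.02908164]
flat head [ 0.62748366 -0.02927009  0.144     ]
collar [ 0.62447145 -0.02869043  0.106     ]
block [ 0.43683278 -0.19822214  0.06      ] [ 0.4360271  -0.19715079  0.06      ]
rack [0.53297337 0.32329193] 99.88185814546647 [[0.545 0.434]
 [0.583 0.224]
 [0.52  0.212]
 [0.484 0.423]]
large head [0.53128652 0.3201911  0.102     ]
```

```bash
python3 -m creep '[40,60,-10,-4, 40,65,-10,-4, 40,65,-10,-4, 0,0,0,-4, 0,0,0,-4]' 80 30; python3 -m creep '[20,45,0,0, 20,40,0,0, 0,35,-10,0, 0,35,-10,0, 0,0,0,0]'; python3 - <<'E'
from rig import *;import cv2,pickle
print(get_obs())
c=capture("wrist"); cv2.imwrite("pics/w1.png",c["pixels"][:,:,::-1]); pickle.dump(c,open("w1.pkl","wb"))
E
```

```text
clock: 0.65
position: [0.3022, -0.4567, 0.3845]
eef_rot: [-3.14, -0.022, 0.001]
wrist_force: [-0.5, -0.2, 0.3]
opening: 0.0799
clock: 1.15
position: [0.34, -0.2983, 0.3633]
eef_rot: [-3.133, -0.027, 0.008]
wrist_force: [-0.6, -0.3, 0.5]
opening: 0.0798
{'clock': 1.15, 'qpos': array([-9.68243631e-01,  3.64708124e-01,  1.89458026e+00,  7.04893570e-04,
        8.92124103e-01,  5.84893710e-01]), 'qvel': array([-0.03902065,  0.01395908, -0.10960632, -0.02090427, -0.02580385,
       -0.02190733]), 'tau': array([  0.38758937, -31.90757275, -13.18453789,   0.16815066,
        -0.15094666,   0.12394885]), 'position': array([ 0.34002195, -0.29832262,  0.36328559]), 'eef_rot': array([-3.13302161, -0.02696625,  0.00789671]), 'wrist_force': array([-0.60766849, -0.29158457,  0.51313827]), 'torque': array([0.00490239, 0.00410945, 0.01737215]), 'opening': 0.07984965399128809}
```

View pics/w1.png

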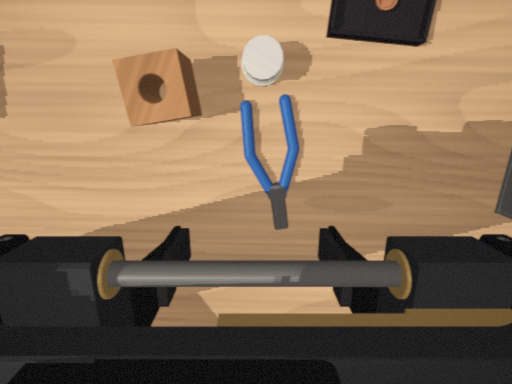

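```bash
python3 -m creep '[22,27,-4,0, 22,27,-4,0, 22,27,-4,0, 22,27,-4,0, 22,27,-4,0]'; python3 -m creep '[20,27,-4,0, 20,27,-4,0, 20,27,-4,0, 20,27,-4,0, 0,27,0,0]';python3 -m creep '[0,0,0,0,0,0,0,0,0,0,0,0,0,0,0,0,0,0,0,0]'; python3 - <<'E'
from rig import *;import cv2,pickle;from h import *
c1=pickle.load(open("w1.pkl","rb"));print("block",ray(c1,(152,88.5),.06))
c=capture("wrist"); cv2.imwrite("pics/w2.png",c["pixels"][:,:,::-1]); pickle.dump(c,open("w2.pkl","wb"))
E
```

```text
clock: 1.7
position: [0.4529, -0.1689, 0.3451]
eef_rot: [3.14, 0.02, 0.003]
wrist_force: [-0.1, -0.2, -0.2]
opening: 0.0801
clock: 2.2
position: [0.5348, -0.0338, 0.3289]
eef_rot: [3.14, 0.021, 0.008]
wrist_force: [-0.2, 0.2, -0.3]
opening: 0.08
clock: 2.7
position: [0.5313, -0.0347, 0.329]
eef_rot: [3.141, 0.019, 0.001]
wrist_force: [0.5, 0.3, 0.2]
opening: 0.0798
block [ 0.43561876 -0.19873938  0.06      ]
```

View pics/w2.png

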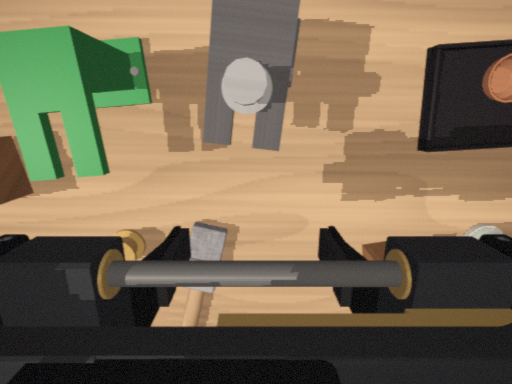

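```bash
python3 - <<'E'
import pickle;from h import *
c=pickle.load(open("w2.pkl","rb")); crop(c,"pics/w2c.png",190,0,310,160,4.5)
for n,P in (("head",(.6265,-.0292,.144)),("seat",(.6245,-.029,.1))): print(n,(proj(c,P)-[190,0]+.39)*4.5)
E
```

```text
head [250.99731313 346.9861143 ]
seat [258.0950599  397.10728211]
```

View pics/w2c.png

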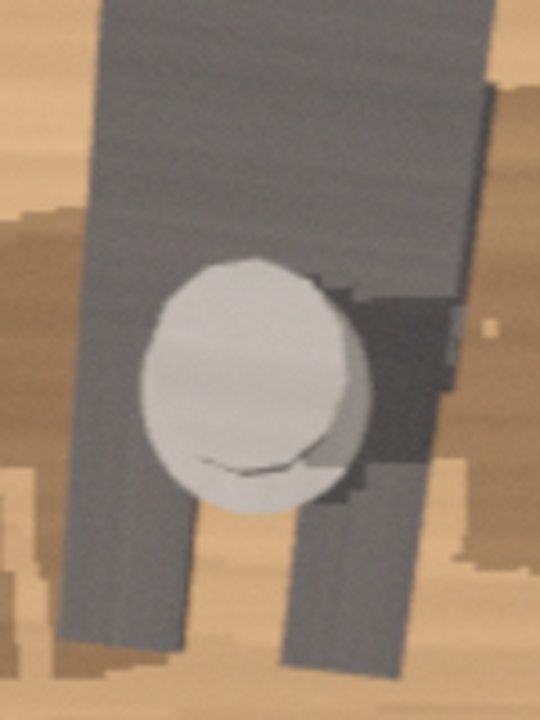

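```bash
python3 - <<'E'
import pickle;from h import *
from rig import get_obs
c=pickle.load(open("w2.pkl","rb")); f=lambda u,v,z:ray(c,(u/4.5+190-.39,v/4.5-.39),z)
print("head",f(250,364,.144),"collar",f(256.5,399,.106))
# front corners, slot mid
print(f(60,640,.1),f(183,652,.1),f(281,664,.1),f(400,678,.1))
print(get_obs()["position"])
E
```

```text
head [ 0.62460069 -0.02908562  0.144     ] collar [ 0.6237395  -0.02891024  0.106     ]
[0.58740854 0.00279557 0.1       ] [ 0.58571962 -0.01702609  0.1       ] [ 0.5839759  -0.03289526  0.1       ] [ 0.58193885 -0.05227156  0.1       ]
[ 0.53125184 -0.03452568  0.32899146]
```

```bash
python3 -m creep '[20,1,3,0, 20,1,0,0, 20,1,0,0, 20,1,0,0, 13,1.5,0,0]' 60; python3 -m creep '[0,0,0,0, 0,0,-5,0, 0,0,-10,0, 0,0,-13,0, 0,0,-10,0]'; python3 -m creep '[0,0,0,0,0,0,0,0,0,0,0,0,0,0,0,0,0,0,0,0]' ; python3 - <<'E'
from rig import *;import cv2
c=capture("wrist"); cv2.imwrite("pics/w3.png",c["pixels"][:,:,::-1])
E
```

```text
clock: 3.25
position: [0.6256, -0.0288, 0.332]
eef_rot: [3.141, 0.02, 0.002]
wrist_force: [0.8, -0.4, 0.1]
opening: 0.0607
clock: 3.75
position: [0.6233, -0.0281, 0.2922]
eef_rot: [-3.141, -0.021, 0.004]
wrist_force: [1.0, -0.3, -0.8]
opening: 0.0598
clock: 4.25
position: [0.6244, -0.0281, 0.2944]
eef_rot: [3.141, 0.022, 0.002]
wrist_force: [0.2, 0.3, 0.4]
opening: 0.0603
```

View pics/w3.png

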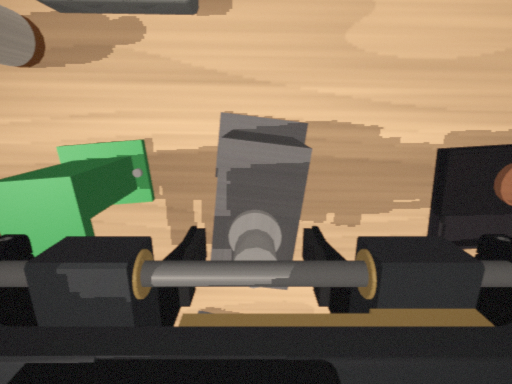

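```bash
python3 -m creep '[0,0,0,0,0,0,0,0,0,0,0,0,0,0,0,0,0,0,0,0]' 0 40; python3 -m creep '[0,0,1,0,0,0,2,0,0,0,2,0,0,0,0,0,0,0,0,0]' ; python3 - <<'E'
from rig import *;import cv2
c=capture("wrist"); cv2.imwrite("pics/w4.png",c["pixels"][:,:,::-1])
E
```

```text
clock: 4.8
position: [0.6243, -0.0281, 0.2939]
eef_rot: [-3.142, -0.022, 0.0]
wrist_force: [0.3, -1.0, 0.7]
opening: 0.0279
clock: 5.3
position: [0.6243, -0.0281, 0.299]
eef_rot: [-3.142, -0.022, -0.0]
wrist_force: [0.6, 0.9, -1.3]
opening: 0.0227
```

View pics/w4.png

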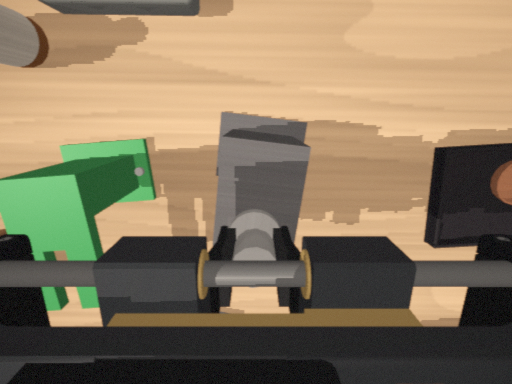

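```bash
python3 -m creep '[0,0,3,0,-5,0.5,1,0,-10,1,0,0,-15,1.5,0,0,-15,1.5,0,0]';  python3 -m creep '[-15,1.5,0,0,-15,1.5,0,0,-15,0,6,0,-10,-10,10,0,-10,-20,10,0]';python3 -m creep '[-20,-25,8,0,-20,-25,8,0,-20,-25,0,0,-18,-25,0,0,0,-20,0,0]';python3 -m creep '[0,-15,0,0,0,-10,0,0,0,0,0,0,0,0,0,0,0,0,0,0]'; python3 - <<'E'
from rig import *;import cv2,pickle
for n in ("wrist","top","scene"):
    c=capture(n); cv2.imwrite(f"pics/{n}5.png",c["pixels"][:,:,::-1]);pickle.dump(c,open(n+"5.pkl","wb"))
E
```

```text
clock: 5.85
position: [0.5779, -0.0234, 0.3028]
eef_rot: [-3.141, -0.022, 0.001]
wrist_force: [-0.3, 0.5, -1.3]
opening: 0.0226
clock: 6.35
position: [0.5131, -0.0503, 0.3295]
eef_rot: [-3.141, -0.025, 0.001]
wrist_force: [0.5, -0.3, -0.8]
opening: 0.0228
clock: 6.85
position: [0.4336, -0.1716, 0.3455]
eef_rot: [-3.141, -0.019, 0.003]
wrist_force: [0.7, -0.8, -1.3]
opening: 0.0229
clock: 7.35
position: [0.4362, -0.1948, 0.3447]
eef_rot: [-3.141, -0.023, 0.001]
wrist_force: [0.2, -0.7, -1.5]
opening: 0.0227
```

View pics/wrist5.png

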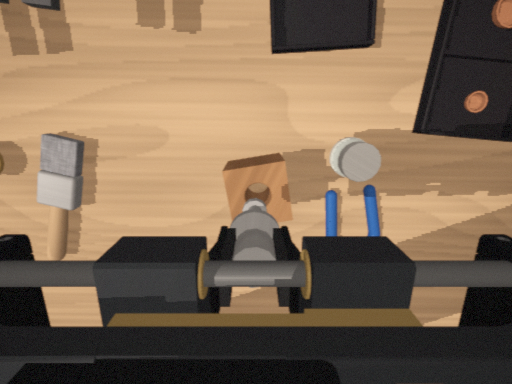

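View pics/scene5.png

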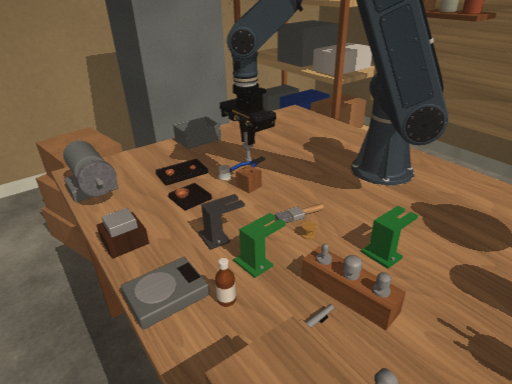

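```bash
python3 - <<'E'
import pickle;from h import *
c=pickle.load(open("wrist5.pkl","rb")); crop(c,"pics/w5c.png",205,140,305,240,6)
f=lambda P:(proj(c,P)-[205,140]+.42)*6
print("hole",f((.4358,-.1985,.06)),"foot",[f((.4364,-.1948,z)) for z in (.095,.103,.151)])
E
```

```text
hole [320.38824603 336.57366771] foot [array([297.36435133, 400.62146777]), array([297.31269975, 418.88787274]), array([296.91417509, 559.82475017])]
```

View pics/w5c.png

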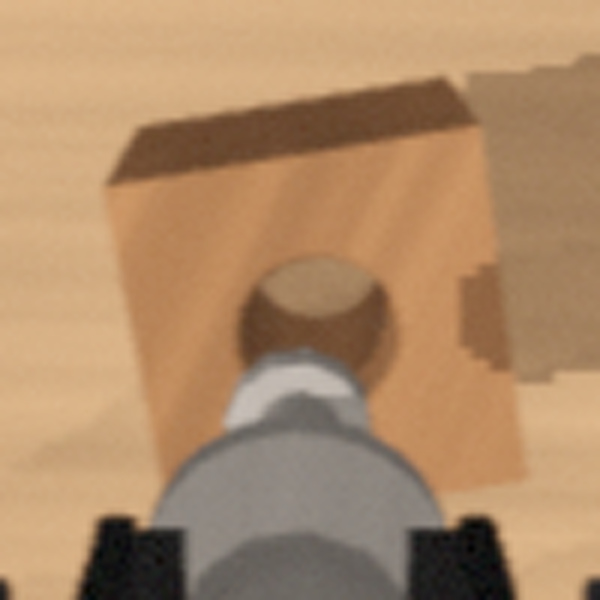

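```bash
python3 -m creep '[-0.4,-3.7,0,0,0,0,-10,0,0,0,-15,0,0,0,-5,0,0,0,0,0]';python3 - <<'E'
from rig import *;import cv2,pickle;from h import *
c=capture("wrist"); crop(c,"pics/w6c.png",205,140,305,240,6)
E
```

```text
clock: 8.0
position: [0.4355, -0.1992, 0.3138]
eef_rot: [-3.14, -0.021, 0.003]
wrist_force: [-0.3, 0.0, -1.2]
opening: 0.0223
```

View pics/w6c.png

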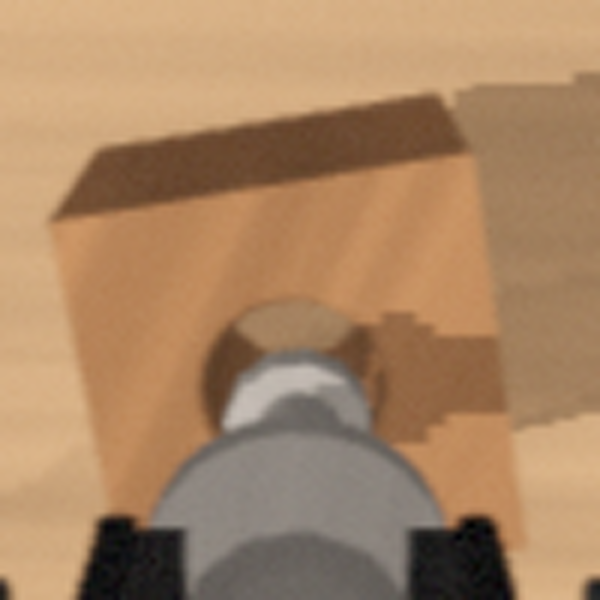

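```bash
python3 -m creep '[0,0,-5,0,0,0,-8,0,0,0,-8,0,0,0,-4,0,0,0,0,0]';python3 -m creep '[0,0,-6,0,0,0,-8,0,0,0,-8,0,0,0,-5,0,0,0,0,0]';python3 -m creep '[0,0,-2,0,0,0,-2,0,0,0,-1,0,0,0,0,0,0,0,0,0]'
```

```text
clock: 8.55
position: [0.4357, -0.1992, 0.2891]
eef_rot: [-3.14, -0.022, 0.002]
wrist_force: [-0.1, -0.1, -1.4]
opening: 0.0231
clock: 9.05
position: [0.4356, -0.1992, 0.2619]
eef_rot: [-3.14, -0.021, 0.003]
wrist_force: [-1.1, 0.4, -1.5]
opening: 0.0229
clock: 9.55
position: [0.4359, -0.1993, 0.258]
eef_rot: [3.141, 0.022, 0.0]
wrist_force: [-0.5, -0.5, -1.2]
opening: 0.023
```

```bash
python3 -m creep '[0,0,-1,0,0,0,-1,0,0,0,-1,0,0,0,0,0,0,0,0,0]';python3 -m creep '[0,0,-1,0,0,0,0,0,0,0,0,0,0,0,0,0,0,0,0,0]'
```

```text
clock: 10.05
position: [0.4359, -0.1993, 0.2548]
eef_rot: [-3.141, -0.022, 0.0]
wrist_force: [-1.0, -0.6, -0.7]
opening: 0.0228
clock: 10.55
position: [0.4359, -0.1994, 0.2541]
eef_rot: [3.141, 0.022, 0.001]
wrist_force: [-0.1, 0.0, 3.1]
opening: 0.0227
```

```bash
python3 -m creep '[0,0,0,0,0,0,0,0,0,0,0,0,0,0,0,0,0,0,0,0]' 60;python3 -m creep '[0,0,10,0,0,0,20,0,0,0,25,0,0,0,25,0,0,0,20,0]' ;python3 - <<'E'
from rig import *;import cv2,pickle;from h import *
c=capture("wrist"); cv2.imwrite("pics/w7.png",c["pixels"][:,:,::-1])
E
```

```text
clock: 11.05
position: [0.4358, -0.1993, 0.2538]
eef_rot: [-3.141, -0.022, 0.0]
wrist_force: [-0.3, -0.3, 0.6]
opening: 0.0543
clock: 11.55
position: [0.4359, -0.1993, 0.3559]
eef_rot: [3.14, 0.022, 0.002]
wrist_force: [-0.8, 0.5, -0.5]
opening: 0.06
```

View pics/w7.png

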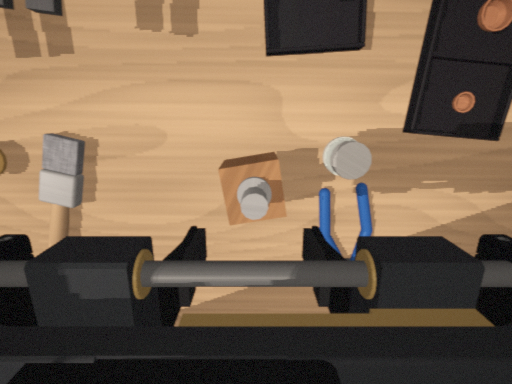

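```bash
python3 -m creep '[8,28,0,6,8,28,0,6,8,28,0,7,8,28,0,7,8,28,0,7]' 75;python3 -m creep '[7,28,0,7,7,28,0,7,7,28,0,7,7,28,0,7,7,28,0,7]';python3 -m creep '[7,28,0,7,7,28,0,7,7,28,0,7,7,28,0,7,7,27,0,3]';python3 -m creep '[0,0,0,0,0,0,0,0,0,0,0,0,0,0,0,0,0,0,0,0]';python3 - <<'E'
from rig import *;import cv2,pickle;from h import *
c=capture("wrist"); cv2.imwrite("pics/w8.png",c["pixels"][:,:,::-1]);pickle.dump(c,open("w8.pkl","wb"))
E
```

```text
clock: 12.1
position: [0.4759, -0.0582, 0.354]
eef_rot: [3.004, 0.92, 0.0]
wrist_force: [0.4, 0.5, -0.1]
opening: 0.0747
clock: 12.6
position: [0.5108, 0.0819, 0.3539]
eef_rot: [-2.588, -1.781, 0.0]
wrist_force: [-0.1, -1.2, 0.1]
opening: 0.075
clock: 13.1
position: [0.5458, 0.2209, 0.3538]
eef_rot: [-2.019, -2.406, 0.001]
wrist_force: [-0.2, -0.5, -0.1]
opening: 0.0748
clock: 13.6
position: [0.5458, 0.2187, 0.3539]
eef_rot: [-2.026, -2.401, 0.0]
wrist_force: [0.2, -0.1, 0.3]
opening: 0.0753
```

View pics/w8.png

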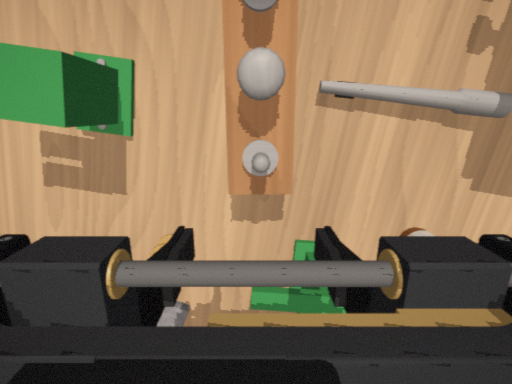

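```bash
python3 - <<'E'
import pickle;from h import *
c=pickle.load(open("w8.pkl","rb")); crop(c,"pics/w8c.png",210,0,310,200,3.5)
f=lambda P:(proj(c,P)-[210,0]+.36)*3.5
g=lambda u,v,z:ray(c,(u/3.5+210-.36,v/3.5-.36),z)
for P in ((.531,.3215,.096),(.531,.3215,.08)): print(f(P))
print(g(180,258,.096), g(180,258,.09))
# predicted outline of head (cylinder z .080-.096)
pts=[]
for z in (.080,.096): 
  for t in np.linspace(0,6.28,40): pts.append(f((.531+.019*np.cos(t),.3215+.019*np.sin(t),z)))
print(np.min(pts,0),np.max(pts,0))
E
```

```text
[171.01521181 272.12988983]
[169.96402341 280.40094298]
[0.53246086 0.32469397 0.096     ] [0.53247223 0.32546419 0.09      ]
[ 85.69474405 177.78538789] [256.50457322 364.35536462]
```

View pics/w8c.png

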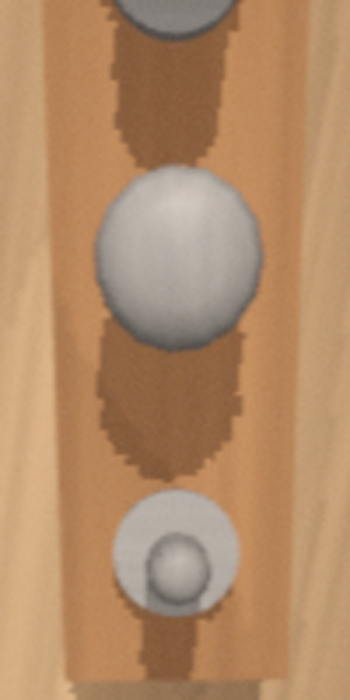

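```bash
python3 -m creep '[-3,21,0,0,-3,21,0,0,-3,21,0,0,-3,21,0,0,-1.5,21.6,0,0]';python3 -m creep '[0,0,-10,0,0,0,-15,0,0,0,-13,0,0,0,0,0,0,0,0,0]';python3 - <<'E'
from rig import *;import cv2,pickle;from h import *
c=capture("wrist"); cv2.imwrite("pics/w9.png",c["pixels"][:,:,::-1]);pickle.dump(c,open("w9.pkl","wb"))
c=capture("top");crop(c,"pics/t9.png",40,110,240,240,4)
E
```

```text
clock: 14.15
position: [0.5322, 0.3255, 0.3539]
eef_rot: [-2.025, -2.402, 0.001]
wrist_force: [0.3, 0.1, 0.1]
opening: 0.0753
clock: 14.65
position: [0.5325, 0.3246, 0.3154]
eef_rot: [-2.025, -2.401, 0.002]
wrist_force: [1.7, -0.5, 0.1]
opening: 0.0748
```

View pics/w9.png

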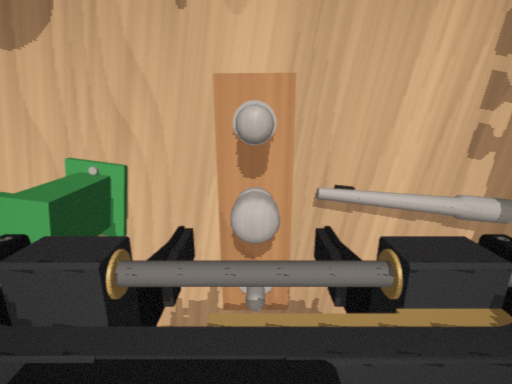

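View pics/t9.png

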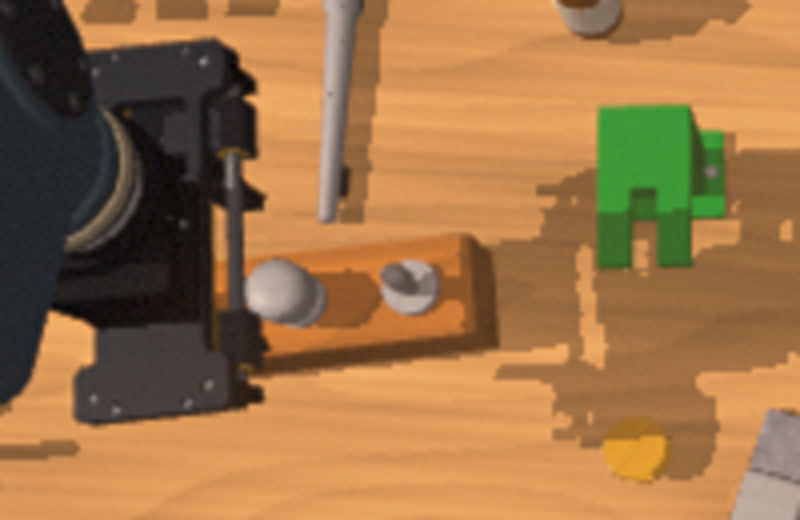

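```bash
python3 - <<'E'
import pickle;from h import *
c=pickle.load(open("w9.pkl","rb"))
pts=[proj(c,(.5324+.019*np.cos(t),.3246+.019*np.sin(t),z)) for z in (.08,.096) for t in np.linspace(0,6.28,40)]
print(np.min(pts,0),np.max(pts,0)); crop(c,"pics/w9c.png",215,170,295,260,6)
E
```

```text
[229.96201859 190.15330999] [280.62061855 243.30664153]
```

View pics/w9c.png

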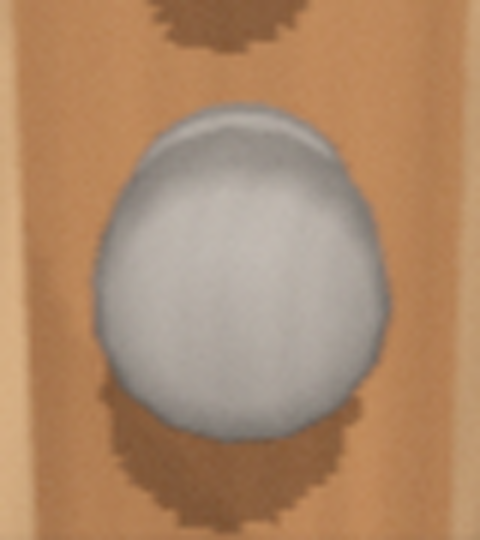

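```bash
python3 -m creep '[0,0,-10,0,0,0,-20,0,0,0,-20,0,0,0,-14,0,0,0,0,0]';python3 -m creep '[0,0,0,0,0,0,0,0,0,0,0,0,0,0,0,0,0,0,0,0]' 0 50;python3 -m creep '[0,0,0,0,0,0,0,0,0,0,0,0,0,0,0,0,0,0,0,0]'; python3 -m creep '[0,0,2,0,0,0,4,0,0,0,4,0,0,0,0,0,0,0,0,0]'
```

```text
clock: 15.25
position: [0.5316, 0.3249, 0.2496]
eef_rot: [-2.023, -2.401, 0.006]
wrist_force: [0.6, -0.0, 0.3]
opening: 0.075
clock: 15.75
position: [0.5325, 0.3253, 0.2524]
eef_rot: [2.024, 2.403, 0.001]
wrist_force: [-0.4, 0.1, -0.6]
opening: 0.0428
clock: 16.25
position: [0.5325, 0.3253, 0.2523]
eef_rot: [2.024, 2.402, 0.001]
wrist_force: [-0.1, -0.1, 3.5]
opening: 0.0362
clock: 16.75
position: [0.5323, 0.3252, 0.2618]
eef_rot: [-2.024, -2.403, 0.0]
wrist_force: [0.3, -0.3, -2.5]
opening: 0.0365
```

```bash
python3 -m creep '[0,0,15,0,0,0,20,0,0,0,25,0,0,0,25,0,0,0,15,0]';python3 -m creep '[0,-12,0,-6,0,-20,0,-7,0,-25,0,-7,0,-25,0,-7,0,-25,0,-7]';python3 -m creep '[0,-25,0,-7,0,-25,0,-7,0,-25,0,-7,0,-25,0,-7,0,-25,0,-7]';python3 -m creep '[0,-25,0,-7,0,-25,0,-7,0,-25,0,-7,0,-23,0,-7,0,-15,0,-7]';python3 -m creep '[3,0,0,-3,3,0,0,0,3,0,0,0,0,0,0,0,0,0,0,0]';python3 - <<'E'
from rig import *;import cv2,pickle;from h import *
c=capture("wrist"); cv2.imwrite("pics/w10.png",c["pixels"][:,:,::-1]);pickle.dump(c,open("w10.pkl","wb"))
c=capture("scene"); cv2.imwrite("pics/s10.png",c["pixels"][:,:,::-1])
E
```

```text
clock: 17.25
position: [0.5327, 0.3254, 0.3651]
eef_rot: [2.023, 2.401, 0.005]
wrist_force: [0.6, -0.7, -2.2]
opening: 0.0367
clock: 17.75
position: [0.5321, 0.2174, 0.363]
eef_rot: [2.642, 1.7, 0.001]
wrist_force: [-0.8, -0.0, -2.5]
opening: 0.0364
clock: 18.25
position: [0.5322, 0.0923, 0.363]
eef_rot: [3.031, 0.826, 0.002]
wrist_force: [0.4, 0.5, -2.2]
opening: 0.0367
clock: 18.75
position: [0.5324, -0.0213, 0.363]
eef_rot: [3.138, -0.125, 0.002]
wrist_force: [0.2, 0.2, -2.3]
opening: 0.0365
clock: 19.25
position: [0.5413, -0.0193, 0.362]
eef_rot: [-3.136, 0.195, 0.0]
wrist_force: [-0.2, 0.0, -2.2]
opening: 0.0364
```

View pics/w10.png

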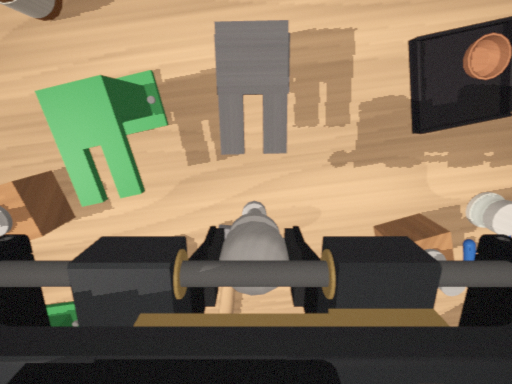

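View pics/s10.png

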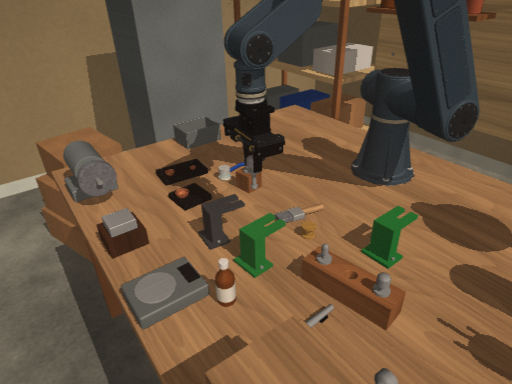

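```bash
python3 -m creep '[0,-0.9,-10,0,0,0,-20,0,0,0,-20,0,0,0,-13,0,0,0,0,1]';python3 -m creep '[0,0,0,0,0,0,0,0,0,0,0,0,0,0,0,0,0,0,0,0]';python3 - <<'E'
from rig import *;import cv2,pickle;from h import *
c=capture("wrist"); cv2.imwrite("pics/w11.png",c["pixels"][:,:,::-1]);pickle.dump(c,open("w11.pkl","wb"))
f=lambda x,y,z:np.round(proj(c,(x,y,z)),1)
print(f(.6245,-.0289,.1),f(.5848,-.0248,.1))
c=capture("scene"); crop(c,"pics/s11.png",180,110,330,260,5)
E
```

```text
clock: 19.85
position: [0.5405, -0.0205, 0.2966]
eef_rot: [-3.136, 0.169, 0.008]
wrist_force: [-0.6, -0.1, -2.6]
opening: 0.0367
clock: 20.35
position: [0.5415, -0.0206, 0.2994]
eef_rot: [3.137, -0.17, 0.002]
wrist_force: [-0.3, -0.5, -2.7]
opening: 0.0367
[252.1 101.2] [252.6 167.1]
```

View pics/w11.png

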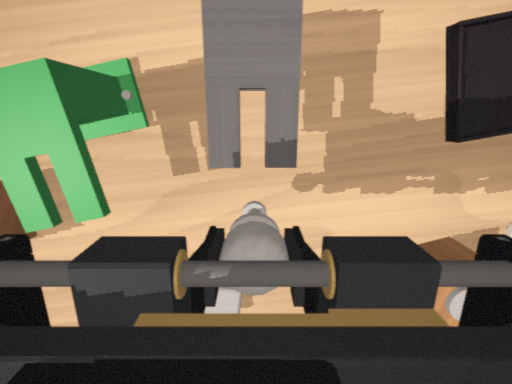

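View pics/s11.png

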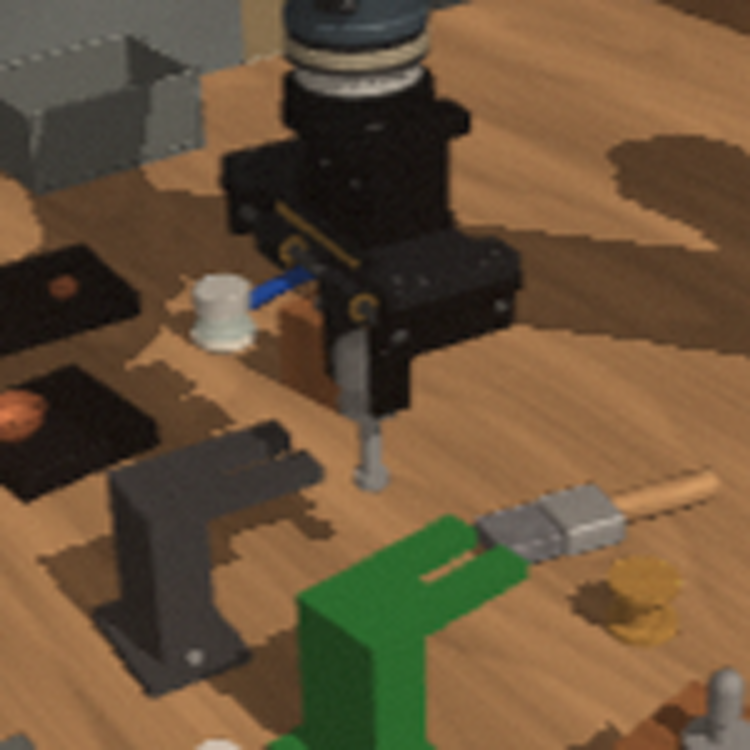

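```bash
python3 -m creep '[0,0.4,-2,0,8,-0.8,0,0,10,-1,0,0,10,-1,0,0,8,-0.8,0,0]';python3 -m creep '[0,0,0,0,0,0,0,0,0,0,0,0,0,0,0,0,0,0,0,0]';python3 - <<'E'
from rig import *;import cv2,pickle;from h import *
c=capture("wrist"); cv2.imwrite("pics/w12.png",c["pixels"][:,:,::-1])
E
```

```text
clock: 20.95
position: [0.5789, -0.0241, 0.297]
eef_rot: [3.137, -0.17, 0.002]
wrist_force: [0.9, -0.0, -2.0]
opening: 0.0365
clock: 21.45
position: [0.5771, -0.0238, 0.2969]
eef_rot: [-3.137, 0.17, 0.001]
wrist_force: [-0.3, -0.3, -2.4]
opening: 0.0364
```

View pics/w12.png

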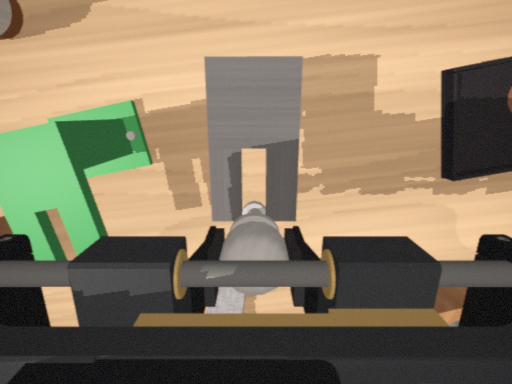

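```bash
python3 -m creep '[8,-0.8,0,0,10,-1,0,0,10,-1,0,0,10,-1,0,0,5,-0.4,0,0]';python3 -m creep '[3,-0.3,0,0,2,-0.2,0,0,0,0,0,0,0,0,0,0,0,0,0,0]';python3 - <<'E'
from rig import *;import cv2,pickle;from h import *
print(get_obs()["position"],get_obs()["torque"])
c=capture("scene"); crop(c,"pics/s13.png",180,110,330,260,5)
c=capture("wrist"); cv2.imwrite("pics/w13.png",c["pixels"][:,:,::-1])
E
```

```text
clock: 22.0
position: [0.6219, -0.0283, 0.2969]
eef_rot: [3.137, -0.17, 0.003]
wrist_force: [-0.1, -0.4, -3.2]
opening: 0.0366
clock: 22.5
position: [0.625, -0.0285, 0.2969]
eef_rot: [-3.137, 0.17, 0.001]
wrist_force: [-0.0, 0.6, -2.5]
opening: 0.0365
[ 0.62504234 -0.02845512  0.2968779 ] [ 0.01853207  0.03310976 -0.02777652]
```

View pics/s13.png

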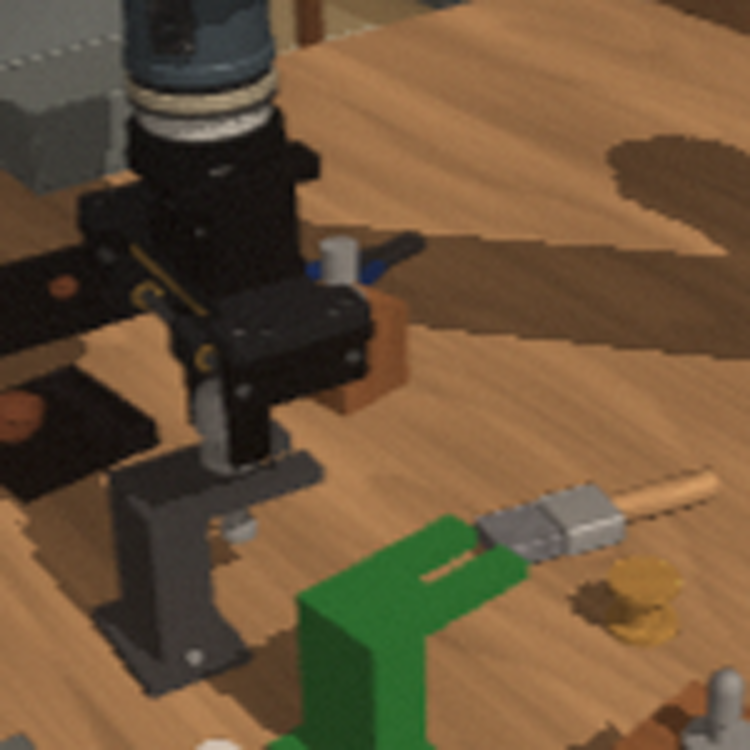

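View pics/w13.png

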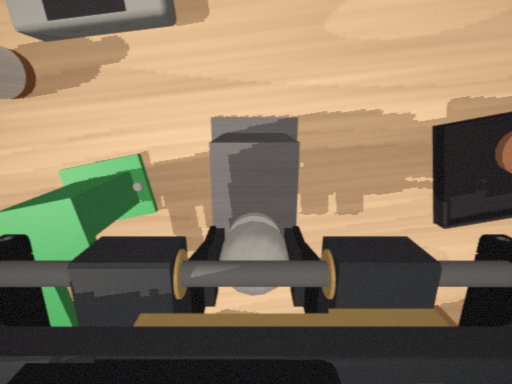

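Shank in the slot under the plate, foot below. Now lower until the collar touches.

```bash
python3 -m creep '[0,0,-1,0,0,0,-1,0,0,0,-1,0,0,0,0,0,0,0,0,0]';python3 -m creep '[0,0,-1,0,0,0,0,0,0,0,0,0,0,0,0,0,0,0,0,0]'
```

```text
clock: 23.1
position: [0.6253, -0.0285, 0.2938]
eef_rot: [-3.137, 0.17, 0.0]
wrist_force: [-0.2, -0.0, -2.8]
opening: 0.0366
clock: 23.6
position: [0.6254, -0.0285, 0.2929]
eef_rot: [3.137, -0.17, 0.0]
wrist_force: [-0.7, -0.2, -2.7]
opening: 0.0365
```

```bash
python3 -m creep '[0,0,-0.5,0,0,0,0,0,0,0,-0.5,0,0,0,0,0,0,0,0,0]';python3 -m creep '[0,0,-0.5,0,0,0,0,0,0,0,0,0,0,0,0,0,0,0,0,0]'
```

```text
clock: 24.1
position: [0.6253, -0.0285, 0.2923]
eef_rot: [3.137, -0.17, 0.0]
wrist_force: [-2.4, 0.1, 1.4]
opening: 0.0363
clock: 24.6
position: [0.6253, -0.0285, 0.2923]
eef_rot: [3.137, -0.17, 0.001]
wrist_force: [-2.4, 0.6, 5.7]
opening: 0.0366
```

```bash
python3 -m creep '[0,0,0,0,0,0,0,0,0,0,0,0,0,0,0,0,0,0,0,0]' 70;python3 -m creep '[0,0,0,0,0,0,5,0,0,0,15,0,0,0,25,0,0,0,25,0]';python3 -m creep '[-20,0,20,0,-25,0,0,0,-25,0,0,0,-15,0,0,0,0,0,0,0]' ;python3 - <<'E'
from rig import *;import cv2,pickle;from h import *
for n in("wrist","top"):
  c=capture(n); cv2.imwrite(f"pics/{n}14.png",c["pixels"][:,:,::-1]);pickle.dump(c,open(n+"14.pkl","wb"))
c=capture("scene"); crop(c,"pics/s14.png",170,110,410,310,3.3)
E
```

```text
clock: 25.1
position: [0.6254, -0.0286, 0.2912]
eef_rot: [-3.137, 0.17, 0.0]
wrist_force: [0.3, 0.4, 0.3]
opening: 0.0662
clock: 25.6
position: [0.6252, -0.0285, 0.362]
eef_rot: [-3.137, 0.17, 0.001]
wrist_force: [1.1, 0.2, 0.4]
opening: 0.0701
clock: 26.1
position: [0.5385, -0.0282, 0.3818]
eef_rot: [-3.137, 0.171, 0.003]
wrist_force: [0.8, 0.8, 0.2]
opening: 0.0698
```

View pics/wrist14.png

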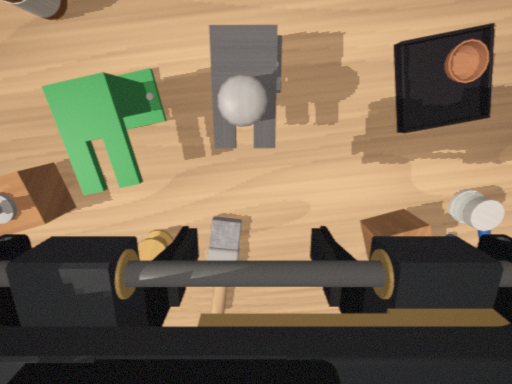

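View pics/s14.png

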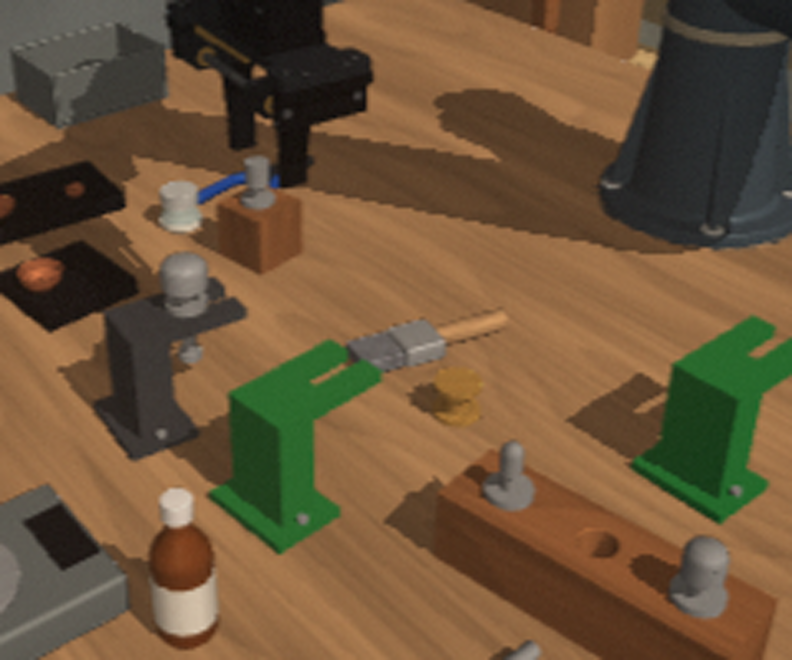

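```bash
python3 - <<'E'
import pickle;from h import *
c=pickle.load(open("wrist14.pkl","rb"))
pts=[proj(c,(.6245+.019*np.cos(t),-.0289+.019*np.sin(t),z)) for z in (.12,.136) for t in np.linspace(0,6.28,40)]
print((np.min(pts,0)-[200,50]+.42)*6,(np.max(pts,0)-[200,50]+.42)*6); crop(c,"pics/w14c.png",200,50,300,160,5.0 if 0 else 6)
E
```

```text
[104.49856254 138.45939682] [407.12974366 457.8594651 ]
```

View pics/w14c.png

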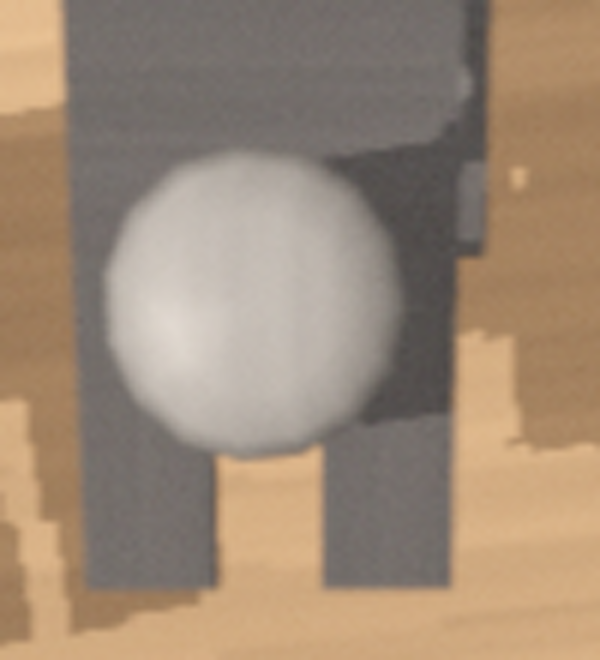

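```bash
python3 -m creep '[0,0,0,0,0,0,0,0,0,0,0,0,0,0,0,0,0,0,0,0]'; python3 -c "from rig import *;print(finish_job())"
```

```text
clock: 26.75
position: [0.5405, -0.0285, 0.3813]
eef_rot: [-3.137, 0.17, 0.0]
wrist_force: [-0.6, -0.5, 0.3]
opening: 0.0702
the job is handed in; nothing more can be done
None
```

The changeover is done and handed in at 26.75 s on the clock. `finish_job` gives no verdict.

**What I did:**
- The bowl in the square job tray is the large one; the middle and small bowls are in the done tray.
- I slid the flat stake out of the dark grey holder's fork, lowered it into the block's hole until the collar touched the wood, and released it.
- I then pulled the large domed stake (38 mm head) from the rack's middle hole. I slid it into the fork from the front, lowered it until the collar touched the plate, and released it.

**Last checks:**
- **Large stake:** in the last wrist picture its head is within about 1 mm of the seat axis, and the scene picture shows it upright. Vertical force turned upward as the collar met the plate. A sideways force of 2.4 N showed at the same moment, possibly the shank touching the slot's end, and was gone after release.
- **Flat stake:** it stands upright in the block in the wrist and scene pictures. I judged this by eye, without measuring its position after release.
- **Everything else:** the other two stakes and the bench items look unmoved in the scene picture. I did not measure their shifts.
- **Robot:** the gripper is open and clear of everything, with wrist force near zero.

No check failed. One reading I couldn't explain was 3.5 N upward while gripping the large stake in the rack. It went away on lifting, when the force matched the stake's weight.

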